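# Stow a chopping board in the first rack slot that takes it

## Task

Put away the chopping board standing in the middle bay of the drainer: starting at the narrowest slot of the wooden rack, try it gently in one slot after another (never pressing harder than about 25 N) and leave it standing upright, fully down, in the first slot that lets it in. The slots beyond that one are too loose, so do not put it down into them; leave the other two boards in the drainer and everything else where it is.

Things in the scene. Friction and masses are not known exactly. Their poses are not given: they have to be found in the camera images.
- rack: Dark wooden rack, 130 (x) x 150 (y) x 48 mm tall, with five parallel slots, open above and at the ends, along its x, 38 mm deep (floor 10 mm, rim 48 mm above the counter), at 27 mm centres along y. They widen by 3.5 mm a step from 6 mm (slot 1, y = -54 mm) to about 20 mm (slot 5, y = +54 mm). Fixed on soft rubber feet that give 1 mm for 5 N, at most 5 mm. Origin: centre of the underside.
- slot1 (a point): Centre of the mouth of slot 1 of the rack (1 = narrowest, 5 = widest), at rim height; axes as the rack's. Takes none of the boards.
- slot2 (a point): Centre of the mouth of slot 2 of the rack (1 = narrowest, 5 = widest), at rim height; axes as the rack's. The first slot that takes a board leaves it about 1.8 mm of play in all; the one before is about 1.7 mm too tight and takes only the rounding (under 1 mm).
- slot3 (a point): Centre of the mouth of slot 3 of the rack (1 = narrowest, 5 = widest), at rim height; axes as the rack's.
- slot4 (a point): Centre of the mouth of slot 4 of the rack (1 = narrowest, 5 = widest), at rim height; axes as the rack's.
- slot5 (a point): Centre of the mouth of slot 5 of the rack (1 = narrowest, 5 = widest), at rim height; axes as the rack's.
- drainer: Fixed low metal dish drainer, 125 mm (x) by 215 mm (y), floor 6 mm above the counter, with three equal bays in a row along its y at 72 mm centres, each between two wire hoops 40 mm tall, clear width 19 mm. Origin: centre of the underside. Its place and the rack's may be swapped.
- bay_mid (a point): Floor centre of the middle bay of the drainer; the board standing here is the one to put away.
- bay_a (a point): Floor centre of the outer bay on the drainer's -y side; its board stays.
- bay_b (a point): Floor centre of the outer bay on the drainer's +y side; its board stays.
- board_p: One of three wooden chopping boards in the drainer, order varies. All are 110 mm along x, 80 mm tall; centred handle on top, 40 (x) x 20 mm (y), from 79 to 125 mm above the bottom. Only the blade thickness (along y) differs: 7 to 16 mm, 3.5 mm apart, which is which not told; bottom corners rounded 2 mm; 0.1 to 0.2 kg. Origin: middle of the bottom edge, z up.
- board_q: One of three wooden chopping boards in the drainer, order varies. All are 110 mm along x, 80 mm tall; centred handle on top, 40 (x) x 20 mm (y), from 79 to 125 mm above the bottom. Only the blade thickness (along y) differs: 7 to 16 mm, 3.5 mm apart, which is which not told; bottom corners rounded 2 mm; 0.1 to 0.2 kg. Origin: middle of the bottom edge, z up.
- board_r: One of three wooden chopping boards in the drainer, order varies. All are 110 mm along x, 80 mm tall; centred handle on top, 40 (x) x 20 mm (y), from 79 to 125 mm above the bottom. Only the blade thickness (along y) differs: 7 to 16 mm, 3.5 mm apart, which is which not told; bottom corners rounded 2 mm; 0.1 to 0.2 kg. Origin: middle of the bottom edge, z up.
- spice_jar: Bystander, leave it where it is: glass spice jar, 54 mm across, 86 mm tall, standing on the counter near the middle. Origin: centre of the underside.
- kadai: Bystander, leave it where it is: steel kadai with copper bottom, 250 mm across, 310 mm over its handles, 80 mm tall. Origin: centre of the underside.
- cooker: Bystander, leave it where it is: aluminium pressure cooker with upright lever valve, 208 mm across, 223 mm tall, handle 230 mm out along its +x. Origin: centre of the underside.
- colander: Bystander, leave it where it is: blue plastic colander, 240 mm across, 90 mm tall. Origin: centre of the underside.
- rolling_pin: Bystander, leave it where it is: wooden rolling pin lying along its y, 48 mm thick, 394 mm long. Origin: under its middle.
- tumbler: Bystander, leave it where it is: steel tumbler, 68 mm across, 100 mm tall. Origin: centre of the underside.
Not all that is in view belongs to the job. Several things have the shape of the rack; the one meant has the colours described above. What is shaped like the board_q but turquoise is not meant.

How it is judged:
By the outcome, as a careful person would: the job done as asked, in the order asked, and still so for the second after the job is handed in, with the robot touching nothing.
It also fails if it takes over 64 s, if anything falls off the work surface, if the arm or the gripper's body presses on something with over 40 N, if the wrist force passes 120 N, or if a joint passes its speed limit or range.

## Robot

A 6-joint arm with a two-finger parallel gripper is mounted at the origin on the work surface. World frame = base frame: x ahead of the robot, y to its left, z up, the work surface at z = 0. Lengths are in mm, angles in degrees, forces in N, time in s.
With the tool pointing down it reaches from about 300 to 875 mm from the base axis. Payload 6.4 kg.
Tool frame: the origin (TCP) lies at the very end of the fingers, on their centre line; the grasp point (between the pads) lies 19 mm behind it; z points along the fingers, y is the line along which they close (so a half turn about z gives the same grasp; the last joint's range is limited). The gripper opens to 85 mm and grips with 20 to 120 N. Pads are 22 mm wide; open, the fingers measure 114 mm over their backs; the gripper's body (76 mm by 85 mm) begins 54 mm behind the grasp point. The pads swing forward as they close: fully open they stand 13 mm farther back than shut.
Start: joints at [-85.846, 10.359, 92.074, -0, 77.567, -11.82], TCP at [158.257, -552.807, 205.488] pointing down, gripper open.
Joint ranges: [-171.53, 171.53], [-51.25, 118.39], [17.06, 147.69], [-65.23, 245.23], [0, 150.52], [-178.68, 178.68]. Speed limits (degrees/s): [147.25, 147.25, 172.46, 180, 180, 180].

## Interface

Orientations are given as a 3x3 rotation matrix whose columns are the frame's x, y, z axes.
In Python, from rig import manip gives the robot as it stands.
- The arm moves only by the tool send_rows, never from a script. Its argument "increments" is one flat list of numbers, 7 for each row, row after row: the turn, a rotation vector about the tool's x, y, z in rad, then the shift along the tool's x, y, z in mm, then the finger opening in mm, from 0 to 85.4. A call has 1 to 8 rows; each row shifts and turns the commanded pose from where the row before left it, along the tool's axes as they then stand; what a row does not reach is not made up. A row lasts 1/10 s, in which the tool goes at most 50 mm and 8.59 degrees, less where a joint would pass 70% of its speed; a pose out of reach is approached as far as the arm can. A call with a gripper value outside its range is refused whole. The fingers move at their own pace and stop on an object; the grip force is fixed at half the most. Time passes only in rows, so rows that do not move let the fingers close. It gives the time, the measured TCP pose, the force, the opening and the grip force at its end, in the units of the state.
- manip.get_obs(): the state, without advancing time (a new reading comes with each control period).
- manip.grab_frame(name): name is "scene" or "top"; returns a dict with "frame" (384x512x3 uint8, blue, green, red), "fx", "fy", "cx", "cy" (pixels), "eye" and "orientation" of the camera in the world. Camera axes: x right, y down, z forward; pixel columns grow to the right and rows downward; lengths in mm; the calibration is good to about 2 mm. A picture is of the moment at which its call begins. There is no depth.
- manip.hand_in(): hands the job in; it is judged then, once.
The state is a dict: "clock": time; "q": joint angles; "joint_vel": joint speeds; "effort": joint torques, N m; "tool_pos": TCP position; "ee_rot": TCP orientation; "ft_force": force on the tool from outside, world axes, zero at the start; "wrist_torque": the same for the moment, N m; "opening": finger opening in mm; "grip_force": force on a finger pad.
Only numpy, scipy, OpenCV 4.12 (cv2) and the standard library are available. Lean on these libraries where they do the work, as an engineer would, in place of code of your own. Each camera call takes 0.05 s, during which the arm holds its last target. There are 200 camera calls.

## Working session

There is one attempt and no reset: what is moved stays moved. The work goes in short steps, Python scripts to look and compute and a tool call to move; the robot and the scene stay as the last step left them, time stands still between calls to the robot, and variables do not carry over. Pictures are saved under pics/ and viewed, at most 10 in all, crops included, and the job is handed in when it is done.

Besides the shell and the picture viewer there is one more tool, called after ">>>" by a JSON object that holds its "fn" and its "kwargs", one argument or row to a line. send_rows: Moves the arm, as the interface text tells. Its arguments: {"type":"object","properties":{"increments":{"type":"array","items":{"type":"number"}}},"required":["increments"]}

```bash
ls; mkdir -p pics
python3 - <<'E'
from rig import manip
import cv2,json,numpy as np
for n in("scene","top"):
    f=manip.grab_frame(n); cv2.imwrite(f"pics/{n}0.png",cv2.resize(f["frame"],(800,600),interpolation=cv2.INTER_CUBIC)); np.save(f"pics/{n}0.npy",f,allow_pickle=True)
    print(n,{k:np.round(v,4).tolist() for k,v in f.items() if k!="frame"})
o=manip.get_obs(); print({k:np.round(v,3).tolist() for k,v in o.items()})
E
```

```text
pics
scene {'fx': 428.45, 'fy': 428.45, 'cx': 260.4109, 'cy': 194.7462, 'eye': [1259.365, -968.3078, 853.946], 'orientation': [[0.8252, 0.3016, -0.4775], [0.5648, -0.4521, 0.6904], [-0.0076, -0.8394, -0.5434]]}
top {'fx': 463.0973, 'fy': 463.0973, 'cx': 251.8301, 'cy': 192.1282, 'eye': [375.375, 60.7901, 1345.5986], 'orientation': [[0.0276, -0.9928, 0.1164], [-0.9996, -0.0265, 0.0113], [-0.0081, -0.1167, -0.9931]]}
{'clock': 0.1, 'q': [-85.846, 10.398, 92.126, 0.0, 77.567, -11.821], 'joint_vel': [0.127, -0.196, -0.16, 0.033, 0.034, 0.106], 'effort': [0.001, -44.587, -35.224, -0.0, 0.004, 0.0], 'tool_pos': [158.222, -552.249, 204.674], 'ee_rot': [[0.961, 0.275, -0.0], [0.275, -0.961, 0.002], [0.0, -0.002, -1.0]], 'ft_force': [0.123, -1.185, -0.335], 'wrist_torque': [-0.013, -0.003, -0.004], 'grip_force': 0.0, 'opening': 85.382}
```

View pics/scene0.png

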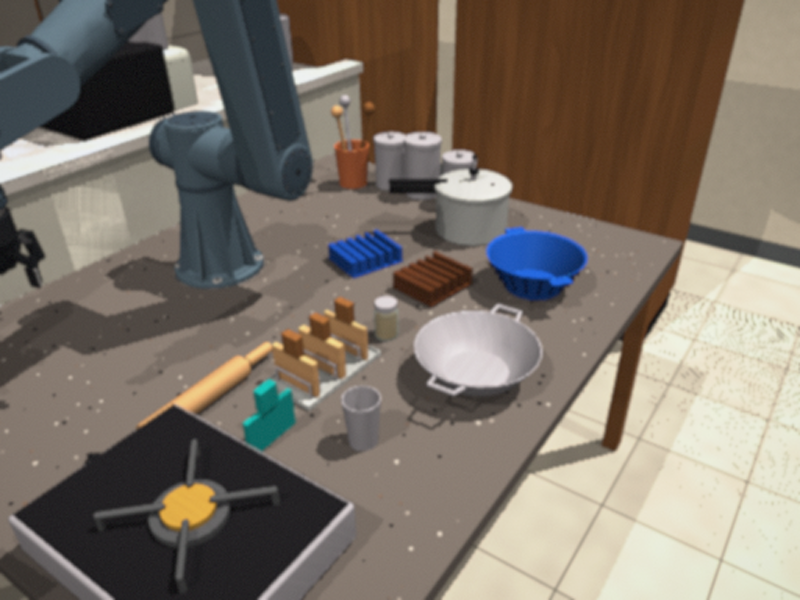

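View pics/top0.png

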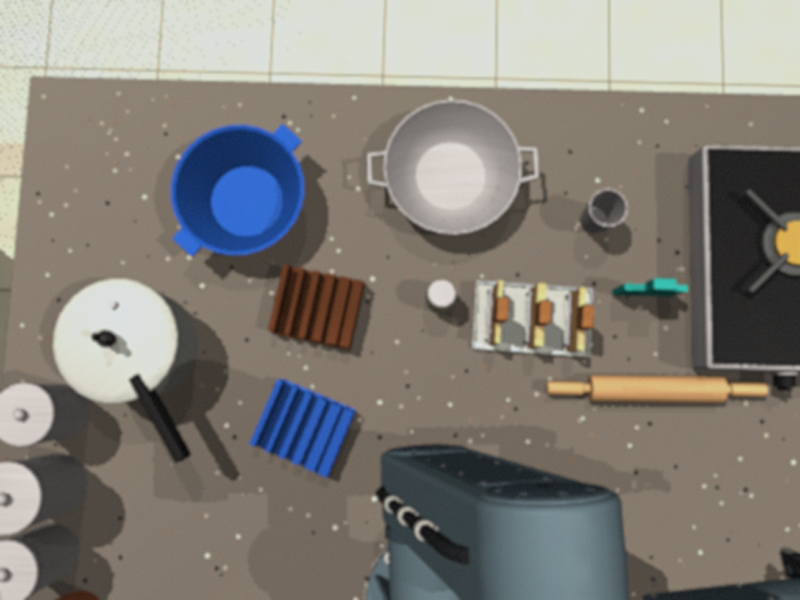

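The scene view shows the brown rack at about (433,278) and the drainer with its three boards at about (320,355). In the top view the rack is at about (318,307), the drainer at (535,318) and the middle handle at (543,311). I'll zoom in on both next.

Run:
```python
import cv2,numpy as np
f=np.load("pics/top0.npy",allow_pickle=True).item()["frame"]; g=np.load("pics/scene0.npy",allow_pickle=True).item()["frame"]
a=cv2.resize(f[160:235,165:240],(400,400),interpolation=cv2.INTER_CUBIC)
b=cv2.resize(f[170:235,295:390],(400,274),interpolation=cv2.INTER_CUBIC); b=cv2.copyMakeBorder(b,0,126,0,0,cv2.BORDER_CONSTANT)
cv2.imwrite("pics/c1.png",np.hstack([a,b]))
a=cv2.resize(g[155:200,245:310],(400,277),interpolation=cv2.INTER_CUBIC); a=cv2.copyMakeBorder(a,0,123,0,0,cv2.BORDER_CONSTANT)
b=cv2.resize(g[185:265,165:245],(400,400),interpolation=cv2.INTER_CUBIC)
cv2.imwrite("pics/c2.png",np.hstack([a,b]))
```

```text
(no output)
```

View pics/c1.png

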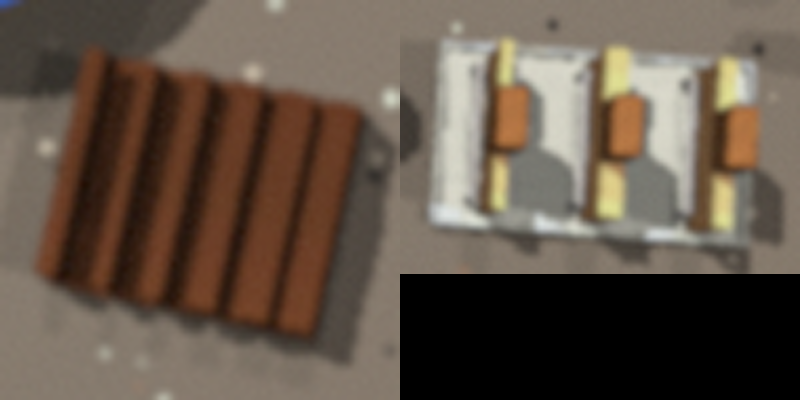

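View pics/c2.png

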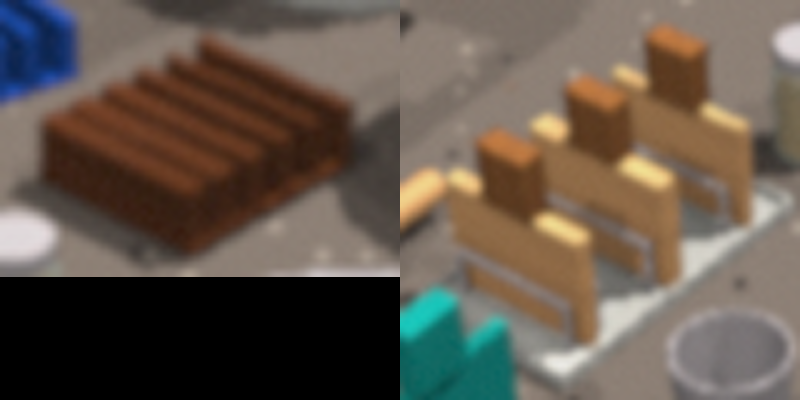

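The wide slot is on the +y side and slot 1 on the −y (right) side, and the middle board looks the thickest. Now I'll measure the poses.

```bash
cat > h.py <<'E'
import numpy as np,cv2
def ray(F,uv):
    uv=np.atleast_2d(uv).astype(float)
    d=np.c_[(uv[:,0]-F["cx"])/F["fx"],(uv[:,1]-F["cy"])/F["fy"],np.ones(len(uv))]
    return d@np.array(F["orientation"]).T
def onplane(F,uv,z):
    d=ray(F,uv); e=np.array(F["eye"]); return e+d*((z-e[2])/d[:,2:3])
def proj(F,P):
    c=(np.atleast_2d(P)-np.array(F["eye"]))@np.array(F["orientation"])
    return np.c_[c[:,0]/c[:,2]*F["fx"]+F["cx"],c[:,1]/c[:,2]*F["fy"]+F["cy"]]
E
python3 - <<'E'
from h import *
F=np.load("pics/top0.npy",allow_pickle=True).item(); G=np.load("pics/scene0.npy",allow_pickle=True).item()
im=F["frame"]; hsv=cv2.cvtColor(im,cv2.COLOR_BGR2HSV)
S=lambda n,r:print(n,np.round(r,1).tolist())
print("hsv handle top",hsv[197,348],"rack",hsv[195,213],"yellow",hsv[185,346],"shade",hsv[212,342])
# rack
m=np.zeros(hsv.shape[:2],np.uint8); m[150:250,160:245]=cv2.inRange(hsv,(0,110,20),(20,255,255))[150:250,160:245]
c=max(cv2.findContours(m,0,1)[0],key=cv2.contourArea); r=cv2.minAreaRect(c); p=cv2.boxPoints(r)
S("rack px",p); S("rack z48",onplane(F,p,48)[:,:2])
w=onplane(F,p,48)[:,:2]
# handles
for lab,fr,zz,box in(("top",F,131,(170,235,295,395)),):
    h=cv2.cvtColor(fr["frame"],cv2.COLOR_BGR2HSV)
    m=np.zeros(h.shape[:2],np.uint8); a=box; m[a[0]:a[1],a[2]:a[3]]=cv2.inRange(h,(5,140,150),(16,255,255))[a[0]:a[1],a[2]:a[3]]
    for c in cv2.findContours(m,0,1)[0]:
        if cv2.contourArea(c)>20:
            r=cv2.minAreaRect(c);p=cv2.boxPoints(r); S("handle c",onplane(fr,[r[0]],zz)); q=onplane(fr,p,zz)[:,:2];S(" corners",q); S(" sides",[np.linalg.norm(q[0]-q[1]),np.linalg.norm(q[1]-q[2])])
# drainer: bright tray
m=np.zeros(hsv.shape[:2],np.uint8); m[170:235,295:390]=cv2.inRange(im,(150,150,150),(255,255,255))[170:235,295:390]
pts=cv2.findNonZero(m); r=cv2.minAreaRect(pts); S("drainer z6",onplane(F,cv2.boxPoints(r),6)[:,:2])
E
```

```text
hsv handle top [ 13 156 176] rack [ 10 159  82] yellow [ 26  93 221] shade [ 22 103 171]
rack px [[170.6999969482422, 212.3000030517578], [180.3000030517578, 168.1999969482422], [232.89999389648438, 179.60000610351562], [223.39999389648438, 223.8000030517578]]
rack z48 [[464.2, 302.0], [590.5, 280.8], [561.6, 130.0], [436.1, 152.8]]
handle c [[500.2, -252.1, 131.0]]
 corners [[484.4, -243.4], [517.1, -246.8], [516.1, -260.8], [483.3, -257.4]]
 sides [32.9, 14.1]
handle c [[506.3, -180.2, 131.0]]
 corners [[522.0, -173.6], [522.4, -186.8], [490.6, -186.8], [490.3, -173.7]]
 sides [13.2, 31.8]
handle c [[509.7, -108.9, 131.0]]
 corners [[493.8, -100.0], [526.7, -102.6], [525.7, -117.8], [492.9, -115.1]]
 sides [32.9, 15.2]
drainer z6 [[449.1, -64.3], [584.9, -79.6], [562.8, -293.5], [427.7, -275.9]]
```

Run:
```python
from h import *
from scipy.signal import find_peaks
for nm,yaw in(("top",-9.5),("top",-10.5),("top",-11.5),("scene",-9.5),("scene",-10.5),("scene",-11.5)):
    F=np.load(f"pics/{nm}0.npy",allow_pickle=True).item(); g=F["frame"][:,:,2].astype(np.float32)
    a=np.radians(yaw); X=np.array([np.cos(a),np.sin(a),0]);Y=np.array([-np.sin(a),np.cos(a),0]); C=np.array([513,217,48.])
    y=np.arange(-95,95,.5); P=np.array([[C+X*s+Y*t for t in y] for s in np.arange(-45,46,5)])
    uv=proj(F,P.reshape(-1,3)).astype(np.float32).reshape(*P.shape[:2],2)
    pr=cv2.remap(g,uv[...,0].copy(),uv[...,1].copy(),cv2.INTER_CUBIC).mean(0); d=np.gradient(cv2.GaussianBlur(pr[None],(1,1),0)[0])
    for n,s in(("rise",1),("fall",-1)):
        k,_=find_peaks(s*d,height=.8); print(nm,yaw,n,[(float(y[i]),round(float(d[i]),1)) for i in k])
    x=np.arange(-95,95,.5); P=np.array([[C+X*s+Y*t for s in x] for t in (-66,-41,-14.5,13,39,69)])
    uv=proj(F,P.reshape(-1,3)).astype(np.float32).reshape(*P.shape[:2],2)
    pr=cv2.remap(g,uv[...,0].copy(),uv[...,1].copy(),cv2.INTER_CUBIC).mean(0); d=np.gradient(pr)
    print(nm,"x", [(float(x[i]),round(float(d[i]),1)) for i in find_peaks(abs(d),height=2.5)[0]])
```

```text
top -9.5 rise [(-74.0, 4.0), (-50.0, 4.8), (-22.5, 5.3), (6.5, 5.1), (35.0, 5.3), (63.5, 5.2)]
top -9.5 fall [(-80.5, -1.9), (-56.5, -4.7), (-29.5, -4.8), (-5.0, -3.8), (19.5, -3.8), (28.0, -1.6), (45.0, -3.9), (56.5, -1.7)]
top x [(-72.0, -3.5), (-69.5, -3.0)]
top -10.5 rise [(-74.0, 4.0), (-50.5, 4.8), (-22.5, 5.3), (6.0, 5.3), (35.0, 5.5), (63.5, 5.3)]
top -10.5 fall [(-80.5, -1.9), (-56.5, -4.8), (-29.5, -4.8), (-5.0, -3.9), (20.0, -4.0), (28.0, -1.7), (45.0, -4.0), (56.5, -1.7)]
top x [(-75.0, -2.6), (-72.5, -4.3), (-70.0, -3.1), (-60.5, 2.6), (-58.0, 3.2)]
top -11.5 rise [(-74.0, 3.9), (-50.5, 4.7), (-22.5, 5.1), (6.0, 5.1), (35.0, 5.4), (63.5, 5.1)]
top -11.5 fall [(-80.5, -1.8), (-56.5, -4.8), (-29.5, -4.8), (-5.0, -3.8), (20.0, -3.9), (28.0, -1.6), (45.5, -4.0), (56.5, -1.7)]
top x [(-72.0, -4.0), (-58.0, 3.3), (64.5, 2.5)]
scene -9.5 rise [(-82.0, 1.3), (-77.5, 2.3), (-75.5, 1.9), (-74.0, 1.9), (-73.0, 1.9), (-49.0, 1.0), (-47.5, 1.1), (-46.5, 1.1), (-21.5, 1.3), (-20.0, 1.4), (-19.0, 1.4), (5.0, 1.6), (6.5, 1.5), (33.0, 1.6), (61.5, 2.2), (67.0, 2.2), (72.5, 1.5)]
scene -9.5 fall [(-61.0, -1.1), (-34.5, -1.6), (-31.5, -1.3), (-7.5, -2.0), (21.0, -2.0), (44.5, -1.3), (49.0, -1.5)]
scene x []
scene -10.5 rise [(-81.0, 1.6), (-77.0, 2.2), (-75.5, 2.2), (-74.0, 1.9), (-49.0, 1.1), (-46.0, 1.0), (-22.0, 1.4), (-20.0, 1.4), (5.0, 1.6), (7.5, 1.5), (32.5, 1.6), (61.0, 2.1), (63.0, 2.0), (66.0, 2.2), (70.0, 1.7)]
scene -10.5 fall [(-60.0, -1.2), (-34.0, -1.6), (-7.5, -1.9), (20.0, -1.9), (47.0, -1.6)]
scene x []
scene -11.5 rise [(-79.0, 1.9), (-76.5, 2.0), (-75.0, 2.1), (-74.0, 2.1), (-48.5, 1.2), (-21.0, 1.5), (5.5, 1.6), (32.5, 1.5), (60.5, 2.0), (63.0, 2.0), (64.5, 2.1), (65.5, 2.2), (68.0, 1.9), (69.0, 1.8), (70.5, 1.7)]
scene -11.5 fall [(-59.5, -1.2), (-33.5, -1.6), (-6.0, -1.9), (20.0, -1.9), (46.5, -1.6), (48.0, -1.5)]
scene x []
```

>>> {"fn": "send_rows", "kwargs": {
  "increments": [0,0,0.122,0,0,0,50,0,0,0.122,0,0,0,50,0,0,0.122,0,0,0,50,0,0,0,26,-33,0,50,0,0,0,26,-33,0,50,0,0,0,26,-33,0,50,0,0,0,26,-33,0,50,0,0,0,26,-33,0,50]
}}

```text
clock: 0.9
tool_pos: [302.9, -398.2, 205.2]
ee_rot: [[0.996, -0.088, -0.0], [-0.088, -0.996, 0.001], [-0.0, -0.001, -1.0]]
ft_force: [0.8, 0.1, 0.6]
opening: 50.0
grip_force: 0.0
```

>>> {"fn": "send_rows", "kwargs": {
  "increments": [0,0,0,26.2,-33.7,0,50,0,0,0,26.2,-33.7,0,50,0,0,0,26.2,-33.7,0,50,0,0,0,26.2,-33.7,0,50,0,0,0,26.2,-33.7,0,50,0,0,0,26.2,-33.7,0,50,0,0,0,26.2,-33.7,0,50,0,0,0,0,0,0,50]
}}

```text
clock: 1.7
tool_pos: [507.6, -176.7, 205.1]
ee_rot: [[0.997, -0.082, 0.001], [-0.082, -0.997, 0.002], [0.0, -0.002, -1.0]]
ft_force: [0.1, 0.6, -0.2]
opening: 49.7
grip_force: 0.0
```

>>> {"fn": "send_rows", "kwargs": {
  "increments": [0,0,0,0,0,28,50,0,0,0,0,0,28,50,0,0,0,0,0,28,50,0,0,0,0,0,24,50,0,0,0,0,0,3,50,0,0,0,0,0,0,50]
}}

```text
clock: 2.3
tool_pos: [504.7, -180.7, 94.0]
ee_rot: [[0.996, -0.087, -0.002], [-0.087, -0.996, 0.001], [-0.002, -0.001, -1.0]]
ft_force: [-0.3, -0.6, -0.5]
opening: 50.1
grip_force: 0.0
```

Run:
```python
from rig import manip
import cv2,numpy as np
g=manip.grab_frame("scene")["frame"]; f=manip.grab_frame("top")["frame"]
a=cv2.resize(g[165:265,155:255],(400,400),interpolation=cv2.INTER_CUBIC)
b=cv2.resize(f[160:240,295:395],(400,320),interpolation=cv2.INTER_CUBIC); b=cv2.copyMakeBorder(b,0,80,0,0,cv2.BORDER_CONSTANT)
cv2.imwrite("pics/g1.png",np.hstack([a,b])); o=manip.get_obs(); print(o["tool_pos"],o["ft_force"],o["ee_rot"])
```

```text
[ 506.13128777 -181.47162965   95.84691122] [ 0.76881172 -0.70877374 -0.67571838] [[ 9.96176891e-01 -8.73432067e-02  1.66326328e-03]
 [-8.73414586e-02 -9.96177829e-01 -1.09627260e-03]
 [ 1.75265796e-03  9.46809590e-04 -9.99998016e-01]]
```

View pics/g1.png

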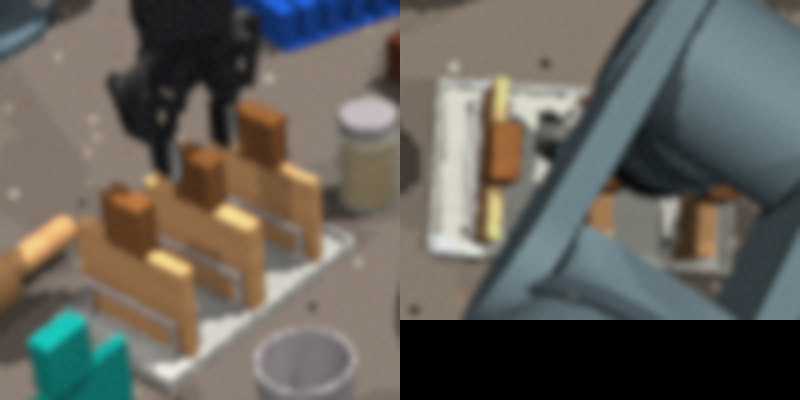

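The fingers straddle the middle handle (left-hand crop, about (190,165)). Closing now.

>>> {"fn": "send_rows", "kwargs": {
  "increments": [0,0,0,0,0,0,5,0,0,0,0,0,0,5,0,0,0,0,0,0,5,0,0,0,0,0,0,5,0,0,0,0,0,0,5,0,0,0,0,0,0,5]
}}

```text
clock: 3.0
tool_pos: [506.3, -181.3, 96.0]
ee_rot: [[0.996, -0.087, 0.002], [-0.087, -0.996, -0.001], [0.002, 0.001, -1.0]]
ft_force: [-1.4, -0.0, 7.2]
opening: 18.0
grip_force: 58.8
```

>>> {"fn": "send_rows", "kwargs": {
  "increments": [0,0,0,0,0,-10,5,0,0,0,0,0,-25,5,0,0,0,0,0,-35,5,0,0,0,0,0,-40,5,0,0,0,0,0,-35,5,0,0,0.047,0,0,0,5,0,0,0.047,0,0,0,5,0,0,0,0,0,0,5]
}}

```text
clock: 3.8
tool_pos: [505.2, -180.6, 240.1]
ee_rot: [[0.984, -0.181, 0.0], [-0.181, -0.984, -0.0], [0.0, 0.0, -1.0]]
ft_force: [-0.6, 0.7, -0.9]
opening: 18.3
grip_force: 58.4
```

Run:
```python
from rig import manip
import cv2,numpy as np
F=manip.grab_frame("scene");g=F["frame"]; np.save("pics/s2.npy",F,allow_pickle=True)
cv2.imwrite("pics/g2.png",cv2.resize(g[100:260,130:330],(750,600),interpolation=cv2.INTER_CUBIC)); o=manip.get_obs(); print(o["tool_pos"],o["ft_force"],o["ee_rot"],o["opening"])
```

```text
[ 505.14266497 -180.51452796  239.6867588 ] [-0.4140374  -0.62740374 -0.77597067] [[ 9.83817953e-01 -1.79170886e-01 -1.71170481e-04]
 [-1.79170860e-01 -9.83817960e-01  1.59444779e-04]
 [-1.96968456e-04 -1.26195874e-04 -9.99999973e-01]] 18.037511633504117
```

View pics/g2.png

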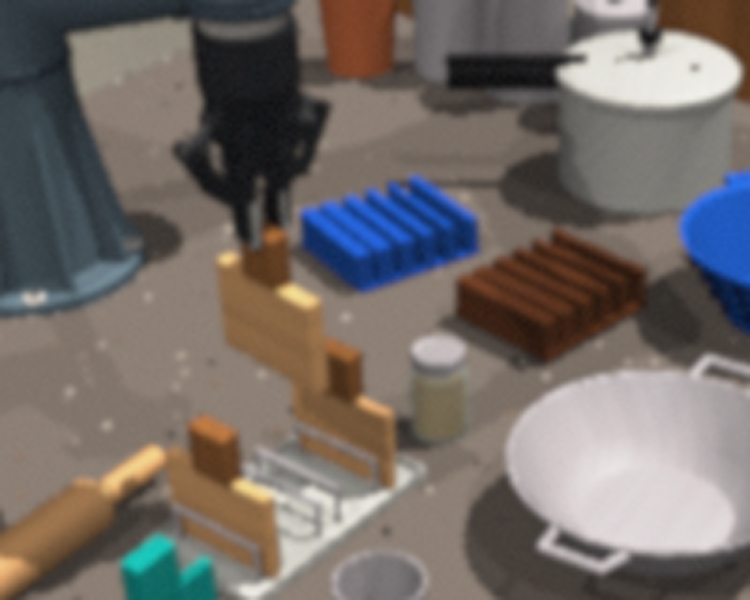

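The board is held upright and the middle bay is empty. Moving over slot 1.

>>> {"fn": "send_rows", "kwargs": {
  "increments": [0,0,0,-8,-42.4,0,5,0,0,0,-8,-42.4,0,5,0,0,0,-8,-42.4,0,5,0,0,0,-8,-42.4,0,5,0,0,0,-8,-42.4,0,5,0,0,0,-8,-42.4,0,5,0,0,0,-8,-42.4,0,5,0,0,0,-7.6,-42.1,0,5]
}}

```text
clock: 4.65
tool_pos: [503.3, 165.9, 239.4]
ee_rot: [[0.984, -0.179, -0.0], [-0.179, -0.984, -0.0], [-0.0, 0.0, -1.0]]
ft_force: [0.7, -0.3, -1.1]
opening: 18.2
grip_force: 58.6
```

>>> {"fn": "send_rows", "kwargs": {
  "increments": [0,0,0,0,0,25,5,0,0,0,0,0,25,5,0,0,0,0,0,25,5,0,0,0,0,0,15,5,0,0,0,0,0,5,5,0,0,0,0,0,0,5,0,0,0,0,0,0,5]
}}

```text
clock: 5.35
tool_pos: [504.5, 164.1, 145.4]
ee_rot: [[0.984, -0.18, 0.001], [-0.18, -0.984, 0.0], [0.001, -0.0, -1.0]]
ft_force: [0.2, -0.8, -0.4]
opening: 17.9
grip_force: 58.7
```

Run:
```python
from rig import manip
import cv2,numpy as np
F=manip.grab_frame("scene");g=F["frame"]; np.save("pics/s3.npy",F,allow_pickle=True)
cv2.imwrite("pics/g3.png",cv2.resize(g[100:220,220:380],(800,600),interpolation=cv2.INTER_CUBIC)); o=manip.get_obs(); print(o["tool_pos"],o["ft_force"],o["ee_rot"],o["opening"])
```

```text
[504.74696308 164.12606094 145.68877919] [ 1.14846585  0.01773696 -1.65133287] [[ 9.83664241e-01 -1.80002976e-01  1.89444975e-03]
 [-1.80003620e-01 -9.83665932e-01  1.74123387e-04]
 [ 1.83216295e-03 -5.12286763e-04 -9.99998190e-01]] 18.501101271163353
```

View pics/g3.png

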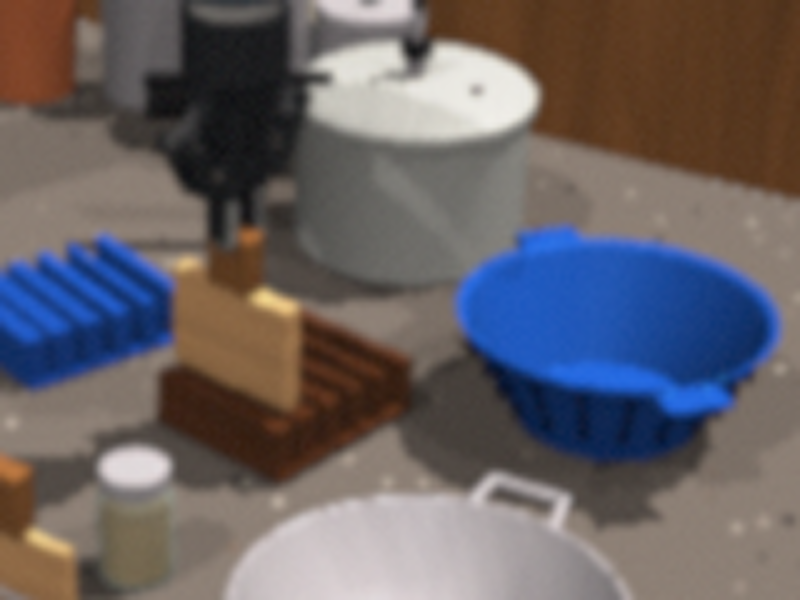

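>>> {"fn": "send_rows", "kwargs": {
  "increments": [0,0,0,0,0,2,5,0,0,0,0,0,2,5,0,0,0,0,0,2,5,0,0,0,0,0,1,5,0,0,0,0,0,1,5,0,0,0,0,0,0,5,0,0,0,0,0,0,5]
}}

```text
clock: 6.1
tool_pos: [504.1, 164.2, 137.0]
ee_rot: [[0.984, -0.18, 0.001], [-0.18, -0.984, 0.0], [0.001, -0.0, -1.0]]
ft_force: [-1.3, 1.0, 3.3]
opening: 18.2
grip_force: 59.3
```

>>> {"fn": "send_rows", "kwargs": {
  "increments": [0,0,0,0,0,1,5,0,0,0,0,0,1,5,0,0,0,0,0,0,5,0,0,0,0,0,0,5]
}}

```text
clock: 6.5
tool_pos: [504.4, 164.2, 135.7]
ee_rot: [[0.984, -0.18, 0.001], [-0.18, -0.984, 0.0], [0.001, -0.0, -1.0]]
ft_force: [-2.9, 1.0, 9.7]
opening: 18.0
grip_force: 60.0
```

Slot 1 refuses the board: 10 N with the rim contact at TCP z ≈ 137.6. Next is slot 2.

>>> {"fn": "send_rows", "kwargs": {
  "increments": [0,0,0,0,0,-8,5,0,0,0,0,-13.5,0,5,0,0,0,0,-13.5,0,5,0,0,0,0,0,3,5,0,0,0,0,0,2,5,0,0,0,0,0,2,5,0,0,0,0,0,1,5,0,0,0,0,0,0,5]
}}

```text
clock: 7.3
tool_pos: [509.1, 191.1, 135.7]
ee_rot: [[0.984, -0.18, 0.001], [-0.18, -0.984, 0.001], [0.001, -0.001, -1.0]]
ft_force: [-3.7, 1.2, 10.1]
opening: 18.0
grip_force: 60.2
```

>>> {"fn": "send_rows", "kwargs": {
  "increments": [0,0,0,0,0,0,5,0,0,0,0,0,0,5]
}}

```text
clock: 7.5
tool_pos: [509.1, 191.1, 135.8]
ee_rot: [[0.984, -0.18, 0.001], [-0.18, -0.984, 0.001], [0.001, -0.001, -1.0]]
ft_force: [-4.4, 1.2, 9.2]
opening: 17.9
grip_force: 60.1
```

>>> {"fn": "send_rows", "kwargs": {
  "increments": [0,0,0,0,-1,0,5,0,0,0,0,-1,0,5,0,0,0,0,0,0,5]
}}

```text
clock: 7.8
tool_pos: [509.3, 192.4, 135.7]
ee_rot: [[0.984, -0.18, 0.0], [-0.18, -0.984, -0.0], [0.0, 0.0, -1.0]]
ft_force: [-3.6, -0.7, 9.8]
opening: 17.7
grip_force: 60.1
```

>>> {"fn": "send_rows", "kwargs": {
  "increments": [0,0,0,0,1,0,5,0,0,0,0,1,0,5,0,0,0,0,1,0,5,0,0,0,0,1,0,5,0,0,0,0,0,0,5]
}}

```text
clock: 8.3
tool_pos: [508.9, 189.6, 135.8]
ee_rot: [[0.984, -0.18, 0.002], [-0.18, -0.984, 0.002], [0.001, -0.003, -1.0]]
ft_force: [-2.5, 4.9, 8.5]
opening: 18.5
grip_force: 60.2
```

>>> {"fn": "send_rows", "kwargs": {
  "increments": [0,0,0,0,0,-8,5,0,0,0,0,-14.5,0,5,0,0,0,0,-14.5,0,5,0,0,0,0,0,3,5,0,0,0,0,0,2,5,0,0,0,0,0,2,5,0,0,0,0,0,1,5,0,0,0,0,0,0,5]
}}

```text
clock: 9.1
tool_pos: [513.9, 217.6, 135.7]
ee_rot: [[0.984, -0.18, 0.001], [-0.18, -0.984, 0.001], [0.001, -0.001, -1.0]]
ft_force: [-2.9, 1.3, 10.0]
opening: 18.0
grip_force: 60.2
```

>>> {"fn": "send_rows", "kwargs": {
  "increments": [0,0,0,0,0,0,5,0,0,0,0,0,0,5]
}}

```text
clock: 9.3
tool_pos: [513.9, 217.6, 135.8]
ee_rot: [[0.984, -0.18, 0.001], [-0.18, -0.984, 0.001], [0.001, -0.001, -1.0]]
ft_force: [-3.7, 2.1, 9.6]
opening: 18.2
grip_force: 60.1
```

>>> {"fn": "send_rows", "kwargs": {
  "increments": [0,0,0,0,-1,0,5,0,0,0,0,0,0,5,0,0,0,0,0,0,5]
}}

```text
clock: 9.6
tool_pos: [514.0, 218.3, 135.8]
ee_rot: [[0.984, -0.18, 0.001], [-0.18, -0.984, 0.0], [0.001, -0.0, -1.0]]
ft_force: [-3.7, 1.0, 9.3]
opening: 18.4
grip_force: 60.1
```

>>> {"fn": "send_rows", "kwargs": {
  "increments": [0,0,0,0,-1,0,5,0,0,0,0,0,0,5,0,0,0,0,0,0,5]
}}

```text
clock: 9.9
tool_pos: [514.1, 218.9, 135.7]
ee_rot: [[0.984, -0.18, 0.0], [-0.18, -0.984, -0.0], [0.0, 0.0, -1.0]]
ft_force: [-3.8, 0.1, 9.3]
opening: 17.9
grip_force: 60.1
```

>>> {"fn": "send_rows", "kwargs": {
  "increments": [0,0,0,0,-1,0,5,0,0,0,0,0,0,5,0,0,0,0,0,0,5]
}}

```text
clock: 10.2
tool_pos: [514.2, 219.6, 135.7]
ee_rot: [[0.984, -0.18, 0.0], [-0.18, -0.984, -0.001], [0.0, 0.001, -1.0]]
ft_force: [-3.6, -1.9, 9.6]
opening: 18.7
grip_force: 60.1
```

>>> {"fn": "send_rows", "kwargs": {
  "increments": [0,0,0,0,1,0,5,0,0,0,0,1,0,5,0,0,0,0,1,0,5,0,0,0,0,1,0,5,0,0,0,0,0,0,5,0,0,0,0,0,0,5]
}}

```text
clock: 10.8
tool_pos: [513.9, 216.9, 135.9]
ee_rot: [[0.984, -0.18, 0.001], [-0.18, -0.984, 0.002], [0.001, -0.002, -1.0]]
ft_force: [-3.0, 1.9, 8.9]
opening: 18.3
grip_force: 60.1
```

>>> {"fn": "send_rows", "kwargs": {
  "increments": [0,0,0,0,1,0,5,0,0,0,0,0,0,5,0,0,0,0,0,0,5]
}}

```text
clock: 11.1
tool_pos: [513.8, 216.2, 135.9]
ee_rot: [[0.984, -0.18, 0.002], [-0.18, -0.984, 0.002], [0.001, -0.002, -1.0]]
ft_force: [-2.9, 2.6, 9.5]
opening: 17.8
grip_force: 60.2
```

>>> {"fn": "send_rows", "kwargs": {
  "increments": [0,0,0,0,1,0,5,0,0,0,0,0,0,5,0,0,0,0,0,0,5]
}}

```text
clock: 11.4
tool_pos: [513.8, 215.4, 135.9]
ee_rot: [[0.984, -0.18, 0.002], [-0.18, -0.984, 0.003], [0.001, -0.003, -1.0]]
ft_force: [-2.2, 3.5, 8.1]
opening: 18.2
grip_force: 60.3
```

>>> {"fn": "send_rows", "kwargs": {
  "increments": [0,0,0,0,0,-4,5,0,0,0,0,-4.5,0,5,0,0,0,0,0,0,5,0,0,0,0,0,2,5,0,0,0,0,0,1,5,0,0,0,0,0,1,5,0,0,0,0,0,0,5,0,0,0,0,0,0,5]
}}

```text
clock: 12.2
tool_pos: [514.2, 218.7, 135.7]
ee_rot: [[0.984, -0.18, 0.001], [-0.18, -0.984, 0.0], [0.001, -0.0, -1.0]]
ft_force: [-4.5, -0.2, 10.2]
opening: 18.2
grip_force: 60.1
```

>>> {"fn": "send_rows", "kwargs": {
  "increments": [0,0,0,0,0,-4,5,0,0,0,0,3,0,5,0,0,0,0,0,0,5,0,0,0,0,0,2,5,0,0,0,0,0,1,5,0,0,0,0,0,1,5,0,0,0,0,0,0,5,0,0,0,0,0,0,5]
}}

```text
clock: 13.0
tool_pos: [514.0, 215.7, 135.7]
ee_rot: [[0.984, -0.18, 0.001], [-0.18, -0.984, -0.0], [0.001, -0.0, -1.0]]
ft_force: [-2.6, -0.3, 8.5]
opening: 17.7
grip_force: 60.0
```

Run:
```python
from rig import manip
import cv2,numpy as np
F=manip.grab_frame("scene");g=F["frame"]; np.save("pics/s4.npy",F,allow_pickle=True)
cv2.imwrite("pics/g4.png",cv2.resize(g[130:205,240:340],(800,600),interpolation=cv2.INTER_CUBIC)); o=manip.get_obs(); print(o["tool_pos"],o["ft_force"],o["wrist_torque"])
```

```text
[513.99747033 215.72338385 135.75303759] [-3.47213743 -1.17450873  8.92107677] [-0.33430745  0.51143662 -0.05280344]
```

View pics/g4.png

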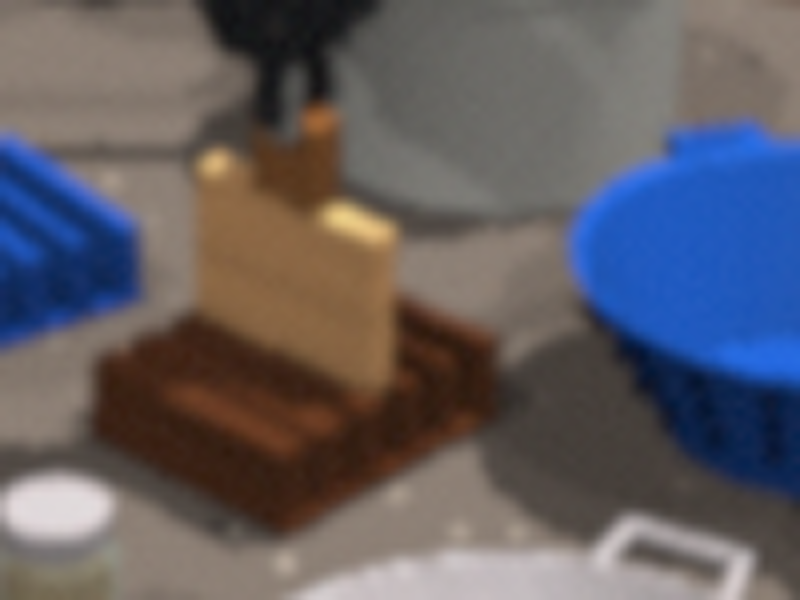

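Touches at three offsets over slot 3 all refuse, with the board resting on the rim (bottom corner at about (385,390)). Next is slot 4.

>>> {"fn": "send_rows", "kwargs": {
  "increments": [0,0,0,0,0,-8,5,0,0,0,0,-14.2,0,5,0,0,0,0,-14.3,0,5,0,0,0,0,0,3,5,0,0,0,0,0,2,5,0,0,0,0,0,2,5,0,0,0,0,0,1,5,0,0,0,0,0,0,5]
}}

```text
clock: 13.85
tool_pos: [518.8, 244.3, 135.8]
ee_rot: [[0.984, -0.18, 0.001], [-0.18, -0.984, 0.001], [0.001, -0.001, -1.0]]
ft_force: [-3.8, 1.1, 9.8]
opening: 18.3
grip_force: 60.2
```

Run:
```python
from rig import manip
o=manip.get_obs(); print(o["tool_pos"],o["ft_force"],o["wrist_torque"])
```

```text
[518.75258768 244.29085885 135.7524951 ] [-3.77738585  1.11168972  9.77131703] [0.45197611 0.62890791 0.1050343 ]
```

>>> {"fn": "send_rows", "kwargs": {
  "increments": [0,0,0,0,0,-4,5,0,0,0,0,1.3,0,5,0,0,0,0,0,0,5,0,0,0,0,0,2,5,0,0,0,0,0,1,5,0,0,0,0,0,1,5,0,0,0,0,0,0,5,0,0,0,0,0,0,5]
}}

```text
clock: 14.65
tool_pos: [518.2, 242.6, 134.3]
ee_rot: [[0.984, -0.18, -0.0], [-0.18, -0.984, 0.0], [-0.0, -0.0, -1.0]]
ft_force: [0.5, 0.9, 0.1]
opening: 17.8
grip_force: 58.9
```

Run:
```python
from rig import manip
o=manip.get_obs(); print(o["tool_pos"],o["ft_force"],o["wrist_torque"])
```

```text
[518.1706194  242.64003632 134.32067687] [0.46641074 0.9377073  0.13942038] [ 0.29309491 -0.09594668 -0.2807202 ]
```

>>> {"fn": "send_rows", "kwargs": {
  "increments": [0,0,0,0,0,-4,5,0,0,0,0,1.3,0,5,0,0,0,0,0,0,5,0,0,0,0,0,2,5,0,0,0,0,0,1,5,0,0,0,0,0,1,5,0,0,0,0,0,0,5,0,0,0,0,0,0,5]
}}

```text
clock: 15.45
tool_pos: [519.0, 241.2, 135.9]
ee_rot: [[0.984, -0.18, 0.002], [-0.18, -0.984, 0.0], [0.002, -0.001, -1.0]]
ft_force: [-0.3, -1.4, 7.0]
opening: 18.0
grip_force: 59.8
```

Run:
```python
from rig import manip
o=manip.get_obs(); print(o["tool_pos"],o["ft_force"],o["wrist_torque"])
```

```text
[519.04604949 241.2353098  135.93119266] [-0.25020151 -1.3794691   6.98686756] [-0.21631727  0.2705744  -0.01542719]
```

At that offset slot 4 lets the board in (zero force below rim level). I'll go back there and lower in stages.

>>> {"fn": "send_rows", "kwargs": {
  "increments": [0,0,0,0,0,-4,5,0,0,0,0,-1.2,0,5,0,0,0,0,0,0,5,0,0,0,0,0,2,5,0,0,0,0,0,2,5,0,0,0,0,0,2,5,0,0,0,0,0,1,5,0,0,0,0,0,0,5]
}}

```text
clock: 16.25
tool_pos: [518.3, 242.5, 131.4]
ee_rot: [[0.984, -0.18, 0.0], [-0.18, -0.984, 0.0], [0.0, -0.0, -1.0]]
ft_force: [0.6, 1.3, 0.7]
opening: 17.9
grip_force: 58.9
```

Run:
```python
from rig import manip
o=manip.get_obs(); print(o["tool_pos"],o["ft_force"],o["wrist_torque"])
```

```text
[518.32005126 242.52346495 131.44189256] [0.59541687 1.34310731 0.69164875] [ 0.37508703  0.03375822 -0.31443146]
```

>>> {"fn": "send_rows", "kwargs": {
  "increments": [0,0,0.01,0,-0.3,0,5,0,0,0,0,0,2,5,0,0,0,0,0,2,5,0,0,0,0,0,0,5]
}}

```text
clock: 16.65
tool_pos: [517.9, 242.6, 126.9]
ee_rot: [[0.982, -0.19, -0.001], [-0.19, -0.982, -0.0], [-0.001, 0.0, -1.0]]
ft_force: [-0.2, 1.1, -1.8]
opening: 18.2
grip_force: 58.7
```

Run:
```python
from rig import manip
o=manip.get_obs(); print(o["tool_pos"],o["ft_force"],o["wrist_torque"])
```

```text
[517.91558269 242.62621565 126.85303581] [-0.19290931  1.09825504 -1.83806509] [ 0.30265359 -0.04976913 -0.05520856]
```

>>> {"fn": "send_rows", "kwargs": {
  "increments": [0,0,0,0,-0.2,3,5,0,0,0,0,0,3,5,0,0,0,0,0,3,5,0,0,0,0,0,3,5,0,0,0,0,0,3,5,0,0,0,0,0,3,5,0,0,0,0,0,3,5,0,0,0,0,0,0,5]
}}

```text
clock: 17.45
tool_pos: [518.1, 242.9, 105.9]
ee_rot: [[0.982, -0.19, -0.001], [-0.19, -0.982, -0.0], [-0.001, 0.0, -1.0]]
ft_force: [-0.0, 2.1, -2.4]
opening: 18.1
grip_force: 58.7
```

>>> {"fn": "send_rows", "kwargs": {
  "increments": [0,0,0,0,0,2,5,0,0,0,0,0,2,5,0,0,0,0,0,1,5,0,0,0,0,0,1,5,0,0,0,0,0,1,5,0,0,0,0,0,0,5,0,0,0,0,0,0,5]
}}

```text
clock: 18.15
tool_pos: [518.4, 242.9, 99.7]
ee_rot: [[0.982, -0.19, 0.0], [-0.19, -0.982, 0.0], [0.0, -0.0, -1.0]]
ft_force: [-0.9, 1.3, 0.6]
opening: 18.3
grip_force: 59.0
```

>>> {"fn": "send_rows", "kwargs": {
  "increments": [0,0,0,0,0,1,5,0,0,0,0,0,0.5,5,0,0,0,0,0,0,5,0,0,0,0,0,0,5]
}}

```text
clock: 18.55
tool_pos: [518.5, 243.1, 98.7]
ee_rot: [[0.982, -0.19, 0.0], [-0.19, -0.982, 0.0], [0.0, -0.0, -1.0]]
ft_force: [-2.4, 1.4, 5.6]
opening: 17.8
grip_force: 59.6
```

>>> {"fn": "send_rows", "kwargs": {
  "increments": [0,0,0,0,0,0,45,0,0,0,0,0,0,45,0,0,0,0,0,0,45,0,0,0,0,0,0,45,0,0,0,0,0,0,45]
}}

```text
clock: 19.05
tool_pos: [518.3, 242.8, 97.8]
ee_rot: [[0.982, -0.19, -0.0], [-0.19, -0.982, -0.0], [-0.0, 0.0, -1.0]]
ft_force: [-0.4, 0.3, 0.3]
opening: 44.6
grip_force: 0.0
```

>>> {"fn": "send_rows", "kwargs": {
  "increments": [0,0,0,0,0,-8,45,0,0,0,0,0,-20,45,0,0,0,0,0,-35,45,0,0,0,0,0,-35,45,0,0,0,0,0,-30,45,0,0,0,-45,0,0,45,0,0,0,-45,0,0,45,0,0,0,-45,0,0,45]
}}

```text
clock: 19.85
tool_pos: [384.6, 268.6, 226.7]
ee_rot: [[0.982, -0.191, 0.001], [-0.191, -0.982, 0.0], [0.001, -0.001, -1.0]]
ft_force: [-0.3, 0.5, 1.6]
opening: 45.0
grip_force: 0.0
```

Run:
```python
from h import *
from rig import manip
F=manip.grab_frame("scene");T=manip.grab_frame("top")
a=cv2.resize(F["frame"][110:260,155:345],(480,379),interpolation=cv2.INTER_CUBIC); b=cv2.resize(T["frame"][150:245,165:245],(320,379),interpolation=cv2.INTER_CUBIC)
cv2.imwrite("pics/g5.png",np.hstack([a,b])); o=manip.get_obs(); print(o["clock"],o["tool_pos"],o["ft_force"])
```

```text
19.95 [381.16656004 269.36696217 226.22538665] [ 0.47629742 -0.09316665  0.52421684]
```

View pics/g5.png

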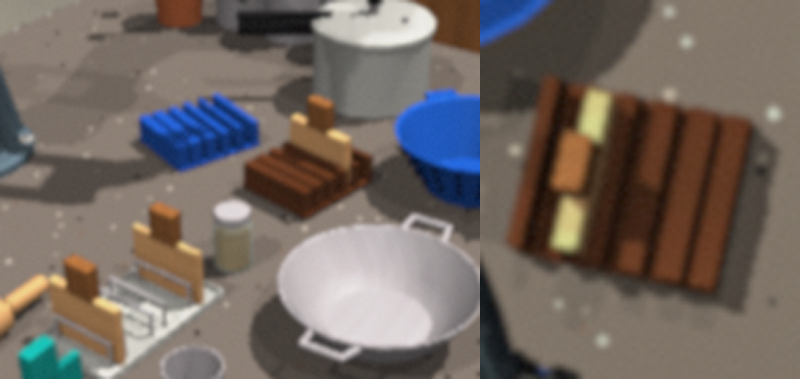

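The board stands upright and fully down in slot 4, between the second and third ribs from the +y side (right-hand crop, around (575,170)). The other two boards and the bystanders have not moved.

```bash
python3 -c "
from rig import manip
print(manip.hand_in())"
```

```text
the job is handed in; nothing more can be done
None
```

The middle board was refused by slots 1, 2 and 3 at about 10 N; it now stands upright, fully down, in slot 4, and the job is handed in at about 20 s.

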